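# Release the latched key on the detector selector box

### The job

One of the four keys in the row on the selector box is already latched part-way down. Find it with light fingertip taps, without pushing any of the other three keys all the way down, then press that one key so that its latch lets go, and take the finger away so that it springs back up level with the others. Only touch and press: leave the small things standing round the box where they are.

Things in the scene. Friction and masses are not known exactly. Their poses are not given: they have to be found in the camera images.
- selector: Grey metal box fixed to the bench, 84 mm deep (its x) x 186 mm long (its y), aluminium deck 46 mm above the bench; coaxial sockets stick out 11 mm from its back (+x) face. Origin: centre of its underside, at bench height; z up. Four identical grey keys stand in a row on the deck, centred at x = 0 and y = -60, -20, 20, 60 mm in this frame; caps 24 mm (x) x 20 mm (y), flat tops.
- key_row (a point): Middle of the key row, at the height of a free key's top: 58 mm above the bench, 12 mm above the deck; axes as the box. The latched key's top is 4.5 mm lower (53.5 mm above the bench). A key pushed down to its stop has its top 50 mm above the bench, still 4 mm above the deck. Keys move straight up and down.
- key_a (a joint): Travel in m, positive down, of one of the keys from where it stood at the start (0 then for every key, latched or not). Which name sits where, and which is latched, is not told. Free key: range 0 to 0.008, beyond 0.006 it counts as pushed all the way down. Latched key: range -0.0045 (released, fully up) to 0.0035 (stop).
- key_b (a joint): As key_a, another of the keys. Feel of a free key: starts to give at 2.5 N, 3.5 N at 2 mm, 5.5 N at 6 mm, 6.5 N at its 8 mm stop; it springs back when let go.
- key_c (a joint): As key_a, another of the keys. Feel of the latched key: firm up to about 4 N, then it goes down 3.5 mm to its stop; pressed onto the stop (6 to 10 N is plenty) its latch lets go and it rises with the finger to the height of the others. It cannot be pulled free.
- key_d (a joint): As key_a, another of the keys.
- vial_l: Loose glass vial with a cap, 27 mm across, 57 mm tall, standing beyond the box's +y end. Origin: centre of its underside. Leave it alone.
- lens_tube: Loose black lens tube, 30 mm across, 25 mm tall, beyond the box's -y end. Origin: centre of its underside. Leave it alone.
- vial_r: Loose glass vial with a dark cap, 22 mm across, 52 mm tall, behind the box. Origin: centre of its underside. Leave it alone.
- filter: Loose flat round filter mount, 25 mm across, 6 mm tall, behind the box. Origin: centre of its underside. Leave it alone.
- post: Loose black post holder with a steel post, 31 x 36 mm, 82 mm tall, behind the box. Origin: centre of its underside. Leave it alone.

How it is judged (in metres and radians):
On the way, in this order (a step that is already met when the one before it is completed fails the run):
1. the latched key is pressed further down (more than 2 mm below where it was latched) (value of joint key_c above 0.002 m).
2. it has come back up to within 1 mm of the free height (value of joint key_c below -0.0035 m), for 0.2 s.
At the end, for the whole second after the job is handed in: All four keys stand fully up, each within 1 mm of the free height, the latched one having been released by a press (value of joint key_c below -0.0035 m and value of joint each of key_a, key_b, key_d below 0.001 m); the robot touches nothing.
It fails at once if a key that was not latched is pushed all the way down (more than 6 mm of its 8 mm) (value of joint any of key_a, key_b, key_d above 0.006 m).
It fails at once if a loose thing standing round the box is moved more than 15 mm, lifted or knocked over (distance of any of vial_l, lens_tube, vial_r, filter, post from where it was at the start of the episode above 0.015 m or angle between any of vial_l, vial_r, post's own z axis and vertical above 0.5 rad).
It also fails if it takes over 48 s, if anything falls off the work surface, if the arm or the gripper's body presses on something with over 40 N, if the wrist force passes 120 N, or if a joint passes its speed limit or range.

### The arm

A 6-joint arm with a two-finger parallel gripper is mounted at the origin on a cart in front of the work surface, level with it; the furniture and walls round the work are solid. World frame = base frame: x ahead of the robot, y to its left, z up, the work surface at z = 0. Lengths are in m, angles in degrees, forces in N, time in s.
With the tool pointing down it reaches from about 0.375 to 0.9 m from the base axis. Payload 3.1 kg.
Tool frame: the origin (TCP) lies midway between the tips of the shut fingers; the grasp point (between the pads) lies 19 mm behind it; z points along the fingers, y is the line along which they close (so a half turn about z gives the same grasp; the last joint's range is limited). The gripper opens to 87 mm and grips with 3 to 60 N. Pads are 19 mm wide; open, the fingers measure 117 mm over their backs; the gripper's body (75 mm by 190 mm) begins 51 mm behind the grasp point.
Start: joints at [66.033, 30.224, 82.088, -0, 67.689, -10.227], TCP at [0.148, 0.607, 0.223] pointing down, gripper open.
Joint ranges: [-176.69, 176.69], [-43.24, 126.21], [12.49, 139.97], [-82, 262], [0, 151.66], [-163.58, 163.58]. Speed limits (degrees/s): [159.86, 159.86, 180, 180, 180, 180].

### API

Orientations are given as a 3x3 rotation matrix whose columns are the frame's x, y, z axes.
In Python, from rig import read_state, capture, camera_info, hand_in gives the robot as it stands.
- The arm moves only by the tool drive_tool, never from a script. Its argument "motion" is a list of rows, each a list of 2 entries, a list of its own where there are three numbers: the shift along the tool's x, y, z in mm, then the turn, a rotation vector about the tool's x, y, z in rad. A call has 1 to 5 rows; each row shifts and turns the commanded pose from where the row before left it, along the tool's axes as they then stand; what a row does not reach is not made up. A row lasts 1/10 s, in which the tool goes at most 50 mm and 8.59 degrees, less where a joint would pass 70% of its speed; a pose out of reach is approached as far as the arm can. A call is refused whole if a number of a shift passes 50 or a number of a turn 0.15, either way. A call with a gripper value outside its range is refused whole. "gripper" is the opening, from 0 (shut) to 1 (fully open), set as the call begins (left out, the last holds). The fingers move at their own pace and stop on an object; the grip force is fixed at half the most. Time passes only in rows, so rows that do not move let the fingers close. It gives the time, the measured TCP pose, the force, the opening and the grip force at its end, in the units of the state.
- read_state(): the state, without advancing time (a new reading comes with each control period).
- capture(name): name is "scene" or "top"; returns the picture (384x512x3 uint8, red, green, blue); there is no depth.
- camera_info(name): a dict with "fovy" (degrees; the focal length in pixels is half the picture's height over the tangent of half this angle, whatever the lens; pixels are square), "cx", "cy" (the principal point, pixels), "xyz" and "orientation" of the camera in the world. Camera axes: x right, y down, z forward; pixel columns grow to the right and rows downward; lengths in m; the calibration is good to about 2 mm. A picture is of the moment at which its call begins. camera_info takes no time and is no camera call.
- hand_in(): hands the job in; it is judged then, once.
The state is a dict: "time_s": time; "joint_positions": joint angles; "qvel": joint speeds; "tau": joint torques, N m; "position": TCP position; "tcp_rot": TCP orientation; "force": force on the tool from outside, world axes, zero at the start; "moment": the same for the moment, N m; "opening": opening from 0.0 (shut) to 1.0 (fully open); "grasp_force": force on a finger pad.
Only numpy, scipy, OpenCV 4.12 (cv2) and the standard library are available. Lean on these libraries where they do the work, as an engineer would, in place of code of your own. Each camera call takes 0.05 s, during which the arm holds its last target. There are 200 camera calls.

## Working session

There is one attempt and no reset: what is moved stays moved. The work goes in short steps, Python scripts to look and compute and a tool call to move; the robot and the scene stay as the last step left them, time stands still between calls to the robot, and variables do not carry over. Pictures are saved under pics/ and viewed, at most 10 in all, crops included, and the job is handed in when it is done.

Besides the shell and the picture viewer there is one more tool, called after ">>>" as name(argument=value, ...) on one line, values as JSON. drive_tool: Moves the arm, as the interface text tells. Its arguments: {"type":"object","properties":{"motion":{"type":"array","items":{"type":"array"}},"gripper":{"type":"number"}},"required":["motion"]}

```bash
mkdir -p pics; python3 - <<'E'
from rig import *
import cv2
for n in("scene","top"):
    cv2.imwrite(f"pics/{n}0.png",cv2.resize(capture(n)[:,:,::-1],(800,600),interpolation=cv2.INTER_CUBIC)); print(camera_info(n))
s=read_state();print(s)
E
```

```text
{'fovy': 57.10864234804086, 'cx': 255.3927525763874, 'cy': 195.64949019707166, 'xyz': array([-0.0084283 ,  0.09712911,  0.51812782]), 'orientation': array([[-0.55961104, -0.42712353,  0.71021193],
       [-0.82874606,  0.29247324, -0.47711567],
       [-0.00393065, -0.85558453, -0.5176482 ]])}
{'fovy': 42.726626507341024, 'cx': 250.62955003943992, 'cy': 189.94715430710488, 'xyz': array([ 0.43379193, -0.28467889,  0.91141578]), 'orientation': array([[-0.02178385, -0.97975614,  0.19900596],
       [-0.99973552,  0.01987947, -0.01156278],
       [ 0.00737257, -0.19920521, -0.97993006]])}
{'time_s': 0.1, 'joint_positions': array([ 6.60313260e+01,  3.02744809e+01,  8.21487216e+01,  1.00930878e-03,
        6.76888561e+01, -1.02269442e+01]), 'qvel': array([-0.06376485, -0.10328783, -0.17985882,  0.02099124,  0.12437033,
        0.0381756 ]), 'tau': array([-2.77736190e-04, -4.40983701e+01, -1.77150553e+01,  6.34490303e-02,
        5.33668580e-02, -2.54421184e-05]), 'position': array([0.14815933, 0.60651325, 0.22166225]), 'tcp_rot': array([[-9.71374628e-01,  2.37551418e-01, -8.09405962e-04],
       [ 2.37552519e-01,  9.71373064e-01, -1.78051693e-03],
       [ 3.63270828e-04, -1.92182540e-03, -9.99998087e-01]]), 'force': array([-1.30106905, -0.28187455,  0.1758016 ]), 'moment': array([-0.06105515,  0.03232601,  0.01956289]), 'grasp_force': 0.0, 'opening': 0.9982889685438475}
```

View pics/top0.png

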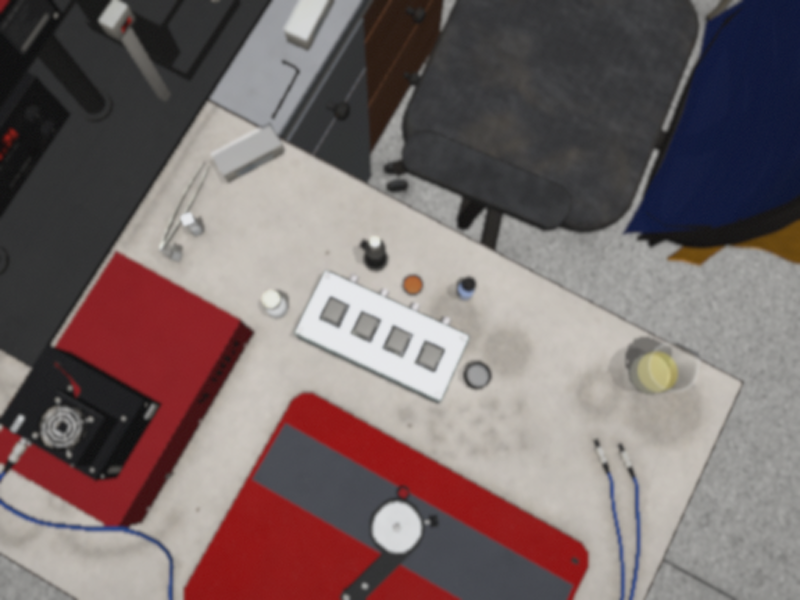

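View pics/scene0.png

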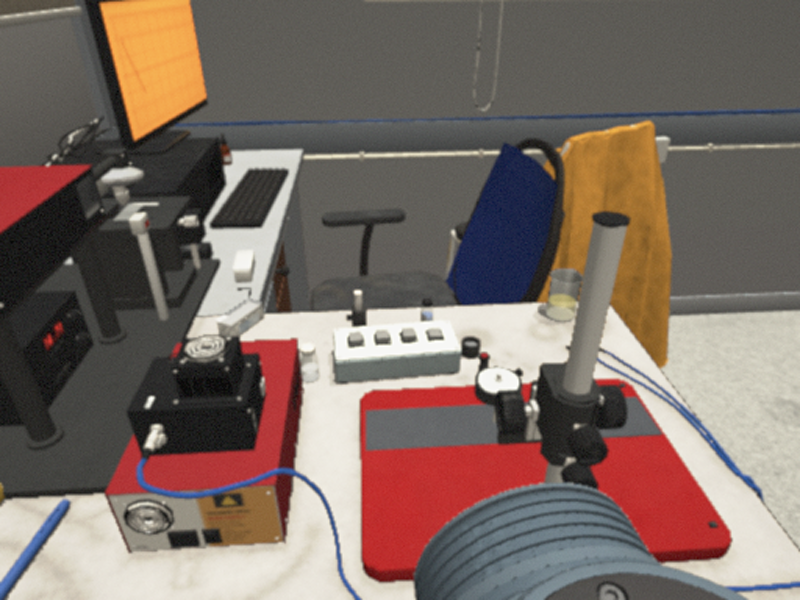

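The top view shows the white deck with corners near (325,272), (467,335), (440,400), (296,335), in 800-px coordinates. The four keys are near (335,312), (367,327), (398,341) and (430,356). A tall post stand is at about (397,525). I'll enlarge the box next.

```bash
cat > h.py <<'E'
import numpy as np
from rig import *
def world(n,u,v,z):
    c=camera_info(n); f=192/np.tan(np.radians(c["fovy"]/2))
    d=c["orientation"]@np.array([(u-c["cx"])/f,(v-c["cy"])/f,1]); o=c["xyz"]
    return o+d*(z-o[2])/d[2]
E
python3 - <<'E'
from h import *
import cv2
im=cv2.imread("pics/top0.png")
c=capture("top")[:,:,::-1][160:270,160:320]
cv2.imwrite("pics/crop.png",cv2.resize(c,(800,550),interpolation=cv2.INTER_CUBIC))
k=.64
for n,u,v,z in [("k1",335,312,.056),("k2",367,327,.056),("k3",398,341,.056),("k4",430,356,.056),("stand",397,525,0.1),("post",375,243,.08),("vial",270,300,.057)]:
    print(n,world("top",u*k-.18,v*k-.18,z).round(4))
E
```

```text
k1 [ 0.5916 -0.2299  0.056 ]
k2 [ 0.5736 -0.2659  0.056 ]
k3 [ 0.5569 -0.3005  0.056 ]
k4 [ 0.5392 -0.336   0.056 ]
stand [ 0.3617 -0.2943  0.1   ]
post [ 0.6649 -0.2769  0.08  ]
vial [ 0.6067 -0.1564  0.057 ]
```

View pics/crop.png

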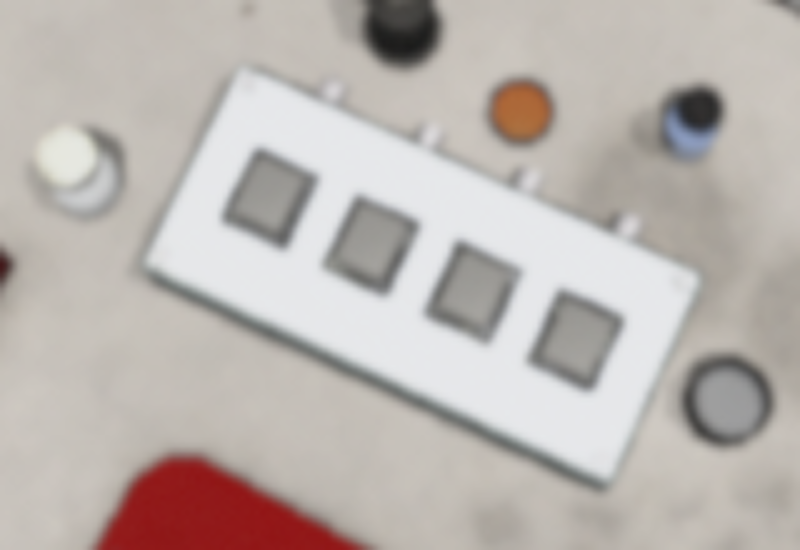

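```bash
cat >> h.py <<'E'
def crop(x,y,z): return world("top",160+(x+.5)/5-.5,160+(y+.5)/5-.5,z)
def lab(n,x,y,z): return world(n,x*.64-.18,y*.64-.18,z)
E
python3 - <<'E'
from h import *
C=[crop(*p,.046) for p in[(245,68),(700,278),(608,487),(148,262)]]
for c in C: print("corner",c.round(4))
print("centre",np.mean(C,0).round(4), [np.linalg.norm(C[i]-C[i-3])for i in range(4)])
K=[crop(*p,.057)for p in[(272,195),(373,243),(475,291),(578,338)]]
for k in K: print(k.round(4))
K=np.array(K);print("ctr",K.mean(0).round(4)); d=K[0]-K[3];print("yaw",np.degrees(np.arctan2(d[1],d[0])),np.linalg.norm(d))
e=C[0]-C[1];f=C[3]-C[2];print([np.degrees(np.arctan2(g[1],g[0])) for g in(e,f)])
b=lab("scene",555,490,.02);print("colbase",b)
# column top: closest height on vertical above base
c=camera_info("scene")["xyz"];
for z in(.1,.2,.3,.35,.4,.45):print(z,lab("scene",610,220,z).round(3),"rackred",lab("scene",80,170,z).round(3),"fan",lab("scene",207,345,z).round(3),"topfan",lab("top",62,425,z).round(3))
print("stick",[lab("top",110,15,z).round(3) for z in(.2,.4)])
s=read_state();print(s["position"])
E
```

```text
corner [ 0.642  -0.2195  0.046 ]
corner [ 0.5619 -0.3811  0.046 ]
corner [ 0.4886 -0.3458  0.046 ]
corner [ 0.5717 -0.1846  0.046 ]
centre [ 0.5661 -0.2828  0.046 ] [np.float64(0.18043740538211236), np.float64(0.08129314731732755), np.float64(0.18132765575733176), np.float64(0.07850181399702855)]
[ 0.593  -0.2296  0.057 ]
[ 0.5751 -0.2651  0.057 ]
[ 0.5573 -0.3006  0.057 ]
[ 0.5399 -0.3363  0.057 ]
ctr [ 0.5663 -0.2829  0.057 ]
yaw 63.54397905386195 0.11914497709993481
[np.float64(63.62555323613383), np.float64(62.7450145660849)]
colbase [ 0.24524725 -0.28281015  0.02      ]
0.1 [ 0.602 -0.813  0.1  ] rackred [1.557 0.002 0.1  ] fan [ 0.626 -0.024  0.1  ] topfan [0.47  0.052 0.1  ]
0.2 [ 0.456 -0.595  0.2  ] rackred [1.183 0.025 0.2  ] fan [0.474 0.005 0.2  ] topfan [0.465 0.011 0.2  ]
0.3 [ 0.31  -0.378  0.3  ] rackred [0.808 0.048 0.3  ] fan [0.323 0.034 0.3  ] topfan [ 0.461 -0.031  0.3  ]
0.35 [ 0.237 -0.269  0.35 ] rackred [0.621 0.059 0.35 ] fan [0.247 0.048 0.35 ] topfan [ 0.459 -0.052  0.35 ]
0.4 [ 0.164 -0.16   0.4  ] rackred [0.434 0.07  0.4  ] fan [0.171 0.063 0.4  ] topfan [ 0.456 -0.072  0.4  ]
0.45 [ 0.091 -0.051  0.45 ] rackred [0.247 0.082 0.45 ] fan [0.095 0.077 0.45 ] topfan [ 0.454 -0.093  0.45 ]
stick [array([ 0.878, -0.012,  0.2  ]), array([ 0.753, -0.089,  0.4  ])]
[0.14820146 0.60658978 0.22179132]
```

```bash
python3 - <<'E'
from h import *
print("feet scene",[lab("scene",*p,0).round(3) for p in[(40,440),(110,310),(0,490),(250,490),(200,315)]])
print("feet top",[lab("top",*p,0).round(3) for p in[(95,108),(5,262),(0,355),(115,280)]])
# rack near shelf corner: intersect scene ray (88,172) w/ vertical over foot (110,310)
for p in[(88,172),(0,262),(0,170)]:
  print(p,[lab("scene",*p,z).round(3) for z in(.25,.3,.35,.4)])
E
```

```text
feet scene [array([0.687, 0.193, 0.   ]), array([0.985, 0.057, 0.   ]), array([0.621, 0.24 , 0.   ]), array([ 0.456, -0.003,  0.   ]), array([ 0.876, -0.072,  0.   ])]
feet top [array([0.872, 0.077, 0.   ]), array([0.672, 0.175, 0.   ]), array([0.558, 0.172, 0.   ]), array([0.647, 0.04 , 0.   ])]
(88, 172) [array([0.977, 0.027, 0.25 ]), array([0.793, 0.04 , 0.3  ]), array([0.609, 0.053, 0.35 ]), array([0.426, 0.066, 0.4  ])]
(0, 262) [array([0.682, 0.157, 0.25 ]), array([0.553, 0.146, 0.3  ]), array([0.424, 0.135, 0.35 ]), array([0.296, 0.124, 0.4  ])]
(0, 170) [array([1.069, 0.142, 0.25 ]), array([0.868, 0.134, 0.3  ]), array([0.667, 0.125, 0.35 ]), array([0.466, 0.117, 0.4  ])]
```

The column is at about (0.24,-0.28) and 0.35 m tall. There is also a rack to the left, so I'll go up, retract, swing inside it and then extend.

>>> drive_tool(motion=[[[0,0,-45],[0,0,0]],[[0,0,-45],[0,0,0]],[[0,0,-45],[0,0,0]],[[0,-20,-45],[0,0,0]],[[0,-35,-20],[0,0,0]]], gripper=0)

```text
time_s: 0.65
position: [0.1364, 0.5558, 0.4266]
tcp_rot: [[-0.971, 0.237, 0.003], [0.237, 0.971, 0.008], [-0.002, 0.008, -1.0]]
force: [0.3, -0.5, 0.8]
opening: 0.628
grasp_force: 0.0
```

>>> drive_tool(motion=[[[0,-45,0],[0,0,0]],[[0,-45,0],[0,0,0]],[[0,-45,0],[0,0,0]],[[0,0,0],[0,0,0]]])

```text
time_s: 1.05
position: [0.1006, 0.4168, 0.422]
tcp_rot: [[-0.971, 0.238, -0.002], [0.238, 0.971, -0.004], [0.001, -0.005, -1.0]]
force: [-0.1, 0.1, -0.7]
opening: 0.265
grasp_force: 0.0
```

>>> drive_tool(motion=[[[-48,-2.7,0],[0,0,0.112]],[[-48,-2.7,0],[0,0,0.112]],[[-48,-2.7,0],[0,0,0.112]],[[-48,-2.7,0],[0,0,0.112]],[[-48,-2.7,0],[0,0,0.112]]])

```text
time_s: 1.55
position: [0.3116, 0.3041, 0.4224]
tcp_rot: [[-0.694, 0.72, 0.001], [0.72, 0.694, 0.001], [0.0, 0.001, -1.0]]
force: [0.0, 0.9, 0.2]
opening: 0.007
grasp_force: 0.0
```

>>> drive_tool(motion=[[[-48,-2.7,0],[0,0,0.112]],[[-48,-2.7,0],[0,0,0.112]],[[-48,-2.7,0],[0,0,0.112]],[[-48,-2.7,0],[0,0,0.112]],[[-48,-2.7,0],[0,0,0.112]]])

```text
time_s: 2.05
position: [0.4229, 0.0934, 0.4224]
tcp_rot: [[-0.205, 0.979, 0.001], [0.979, 0.205, 0.0], [0.0, 0.001, -1.0]]
force: [1.0, 0.4, 0.2]
opening: 0.005
grasp_force: 0.0
```

>>> drive_tool(motion=[[[-48,-2.7,0],[0,0,0.112]],[[-48,-2.7,0],[0,0,0.112]],[[-48,-2.7,0],[0,0,0.112]],[[-48,-2.7,0],[0,0,0.112]],[[-48,-2.7,0],[0,0,0.112]]])

```text
time_s: 2.55
position: [0.4052, -0.144, 0.4224]
tcp_rot: [[0.346, 0.938, 0.001], [0.938, -0.346, -0.0], [0.0, 0.001, -1.0]]
force: [0.4, -0.7, 0.1]
opening: 0.004
grasp_force: 0.0
```

>>> drive_tool(motion=[[[0,0,0],[0,0,0.11]],[[7,47,0],[0,0,0]],[[0,45,10],[0,0,0]],[[0,45,10],[0,0,0]],[[0,45,10],[0,0,0]]])

```text
time_s: 3.05
position: [0.5732, -0.2171, 0.3917]
tcp_rot: [[0.443, 0.896, 0.0], [0.896, -0.443, -0.0], [0.0, 0.0, -1.0]]
force: [-1.1, 0.3, 0.1]
opening: 0.007
grasp_force: 0.0
```

>>> drive_tool(motion=[[[0,24,20],[0,0,0]],[[0,0,48],[0,0,0]],[[0,0,48],[0,0,0]],[[0,0,48],[0,0,0]],[[0,0,48],[0,0,0]]])

```text
time_s: 3.55
position: [0.5931, -0.2267, 0.1782]
tcp_rot: [[0.443, 0.896, 0.001], [0.896, -0.443, -0.0], [0.0, 0.001, -1.0]]
force: [0.5, -0.0, -0.3]
opening: 0.004
grasp_force: 0.0
```

>>> drive_tool(motion=[[[0,0,30],[0,0,0]],[[0,0,20],[0,0,0]],[[0,0,0],[0,0,0]],[[0,0,0],[0,0,0]]])

```text
time_s: 3.95
position: [0.5931, -0.2268, 0.1302]
tcp_rot: [[0.443, 0.896, -0.0], [0.896, -0.443, 0.0], [0.0, -0.0, -1.0]]
force: [-0.3, -0.5, 0.6]
opening: 0.005
grasp_force: 0.0
```

```bash
python3 - <<'E'
from h import *
import cv2
c=capture("top")[:,:,::-1][160:270,160:320]
cv2.imwrite("pics/c2.png",cv2.resize(c,(800,550),interpolation=cv2.INTER_CUBIC))
c=capture("scene")[:,:,::-1][170:280,180:340]
cv2.imwrite("pics/s2.png",cv2.resize(c,(800,550),interpolation=cv2.INTER_CUBIC))
s=read_state();print(s["position"],s["tcp_rot"],s["force"],s["time_s"])
E
```

```text
[ 0.59388787 -0.22726904  0.13199017] [[ 4.43033525e-01  8.96500651e-01  2.80683447e-03]
 [ 8.96505018e-01 -4.43030564e-01 -1.63498976e-03]
 [-2.22255926e-04  3.24069647e-03 -9.99994724e-01]] [-0.26931731 -0.38254634  0.83682839] 4.05
```

View pics/s2.png

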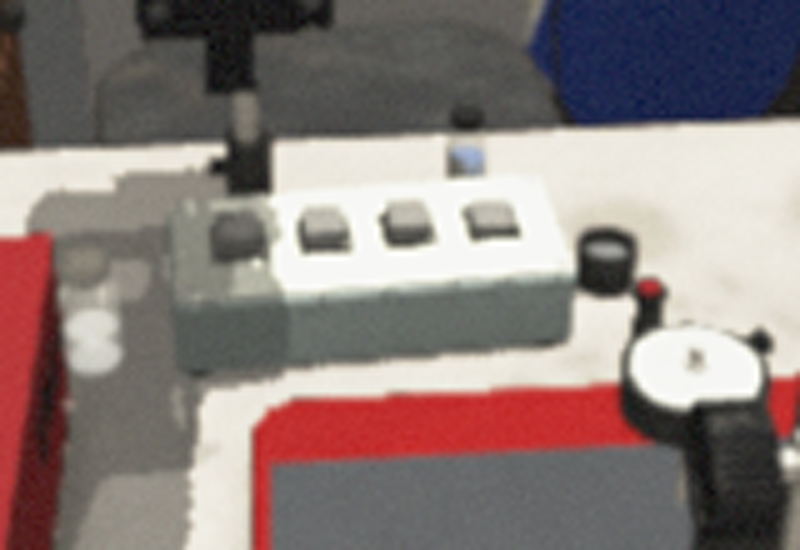

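K4, rightmost at about (493,220), appears to stand lower than K2 and K3. I'll tap K3 and K4 to compare them.

>>> drive_tool(motion=[[[-40,0,0],[0,0,0]],[[-42,0,0],[0,0,0]],[[-40,0,20],[0,0,0]],[[0,0,30],[0,0,0]],[[0,0,10],[0,0,0]]])

```text
time_s: 4.55
position: [0.5374, -0.3369, 0.07]
tcp_rot: [[0.445, 0.895, -0.001], [0.895, -0.445, 0.001], [0.0, -0.001, -1.0]]
force: [0.6, 0.7, -0.7]
opening: 0.009
grasp_force: 0.0
```

>>> drive_tool(motion=[[[0,0,0],[0,0,0]],[[0,0,4],[0,0,0]],[[0,0,2],[0,0,0]],[[0,0,0],[0,0,0]]])

```text
time_s: 4.95
position: [0.5393, -0.3355, 0.0654]
tcp_rot: [[0.442, 0.897, 0.001], [0.897, -0.442, -0.001], [-0.0, 0.001, -1.0]]
force: [-0.3, -0.4, -0.9]
opening: 0.001
grasp_force: 0.0
```

```bash
cat > r.py <<'E'
from h import *
R=[]
for i in range(4):
    s=read_state();R.append([*s["position"]*1000,*s["force"]]);capture("top")
s=read_state();R.append([*s["position"]*1000,*s["force"]])
print(np.round(np.mean(R,0),2),np.round(np.std(R,0),2),s["time_s"])
E
python3 r.py
```

```text
[ 5.3909e+02 -3.3571e+02  6.5260e+01  2.4000e-01 -3.0000e-02 -2.0000e-02] [0.15 0.11 0.13 0.3  0.33 0.75] 5.15
```

>>> drive_tool(motion=[[[0,0,5],[0,0,0]],[[0,0,2],[0,0,0]],[[0,0,1.5],[0,0,0]],[[0,0,0],[0,0,0]]])

```text
time_s: 5.55
position: [0.5382, -0.3358, 0.0556]
tcp_rot: [[0.443, 0.896, -0.001], [0.896, -0.443, 0.001], [0.0, -0.001, -1.0]]
force: [-0.8, -0.7, -0.9]
opening: 0.008
grasp_force: 0.0
```

```bash
python3 r.py
```

```text
[ 5.3839e+02 -3.3592e+02  5.5860e+01 -1.8000e-01 -1.6000e-01 -1.8000e-01] [0.11 0.09 0.19 0.82 0.42 0.83] 5.75
```

>>> drive_tool(motion=[[[0,0,-12],[0,0,0]],[[20,0,0],[0,0,0]],[[20,0,0],[0,0,0]],[[0,0,8],[0,0,0]],[[0,0,0],[0,0,0]]])

```text
time_s: 6.25
position: [0.5558, -0.2998, 0.0597]
tcp_rot: [[0.442, 0.897, -0.001], [0.897, -0.442, 0.0], [-0.0, -0.001, -1.0]]
force: [-0.9, 0.0, -0.8]
opening: 0.006
grasp_force: 0.0
```

>>> drive_tool(motion=[[[0,0,2],[0,0,0]],[[0,0,2],[0,0,0]],[[0,0,0],[0,0,0]],[[0,0,0],[0,0,0]]])

```text
time_s: 6.65
position: [0.5561, -0.3008, 0.0564]
tcp_rot: [[0.443, 0.896, 0.0], [0.896, -0.443, -0.001], [-0.0, 0.0, -1.0]]
force: [-1.8, 0.6, 3.7]
opening: 0.002
grasp_force: 1.7
```

```bash
python3 r.py
```

```text
[ 5.5607e+02 -3.0076e+02  5.6380e+01 -1.5800e+00  2.5000e-01  3.4800e+00] [0.01 0.01 0.03 0.23 0.77 0.57] 6.85
```

K3 gave 3.5 N at the height where K4 gave none, so K4 is the latched key. I'll go back to it and press.

>>> drive_tool(motion=[[[0,0,-12],[0,0,0]],[[-20,0,0],[0,0,0]],[[-20,0,0],[0,0,0]],[[0,0,8],[0,0,0]],[[0,0,4],[0,0,0]]])

```text
time_s: 7.35
position: [0.5381, -0.3354, 0.0554]
tcp_rot: [[0.444, 0.896, -0.001], [0.896, -0.444, 0.001], [0.001, -0.001, -1.0]]
force: [0.2, 0.6, -0.3]
opening: 0.009
grasp_force: 0.0
```

>>> drive_tool(motion=[[[0,0,1.5],[0,0,0]],[[0,0,1],[0,0,0]],[[0,0,1],[0,0,0]],[[0,0,1],[0,0,0]],[[0,0,0],[0,0,0]]])

```text
time_s: 7.85
position: [0.5383, -0.335, 0.0515]
tcp_rot: [[0.443, 0.897, -0.001], [0.897, -0.443, 0.001], [0.001, -0.001, -1.0]]
force: [-2.0, 2.2, 4.3]
opening: 0.005
grasp_force: 2.1
```

```bash
python3 r.py
```

```text
[ 538.53 -335.31   51.66   -1.9     2.36    4.52] [0.16 0.23 0.06 0.22 0.18 0.49] 8.05
```

>>> drive_tool(motion=[[[0,0,1],[0,0,0]],[[0,0,1],[0,0,0]],[[0,0,0.5],[0,0,0]],[[0,0,0],[0,0,0]],[[0,0,0],[0,0,0]]])

```text
time_s: 8.55
position: [0.5388, -0.3358, 0.0504]
tcp_rot: [[0.443, 0.896, 0.001], [0.896, -0.443, -0.0], [0.0, 0.001, -1.0]]
force: [-3.0, 3.5, 11.0]
opening: 0.001
grasp_force: 5.7
```

```bash
python3 r.py
```

```text
[ 538.85 -335.81   50.4    -2.38    3.91   11.65] [0.   0.01 0.01 0.61 0.34 0.51] 8.75
```

The key is on its stop with about 11.6 N on it. I'll withdraw slowly.

>>> drive_tool(motion=[[[0,0,-2],[0,0,0]],[[0,0,-2],[0,0,0]],[[0,0,-1],[0,0,0]],[[0,0,0],[0,0,0]]])

```text
time_s: 9.15
position: [0.5388, -0.3359, 0.0543]
tcp_rot: [[0.443, 0.896, 0.001], [0.896, -0.443, -0.0], [0.0, 0.001, -1.0]]
force: [-0.3, 3.0, 4.2]
opening: 0.007
grasp_force: 2.3
```

```bash
python3 r.py
```

```text
[ 5.3883e+02 -3.3585e+02  5.4120e+01 -2.2000e-01  3.3500e+00  4.8300e+00] [0.02 0.02 0.1  0.48 0.45 0.33] 9.35
```

At 54.1 mm the key still pushes up with 4.8 N, so the latch has let go. I'll lift clear and check with the camera.

>>> drive_tool(motion=[[[0,0,-2],[0,0,0]],[[0,0,-5],[0,0,0]],[[0,0,-30],[0,0,0]],[[0,0,-45],[0,0,0]],[[0,0,-45],[0,0,0]]])

```text
time_s: 9.85
position: [0.5379, -0.3367, 0.1814]
tcp_rot: [[0.443, 0.896, -0.002], [0.896, -0.443, -0.0], [-0.001, -0.001, -1.0]]
force: [0.8, -1.0, 0.1]
opening: 0.008
grasp_force: 0.0
```

>>> drive_tool(motion=[[[0,0,-30],[0,0,0]],[[0,0,0],[0,0,0]],[[0,0,0],[0,0,0]],[[0,0,0],[0,0,0]],[[0,0,0],[0,0,0]]])

```text
time_s: 10.35
position: [0.5375, -0.3354, 0.2089]
tcp_rot: [[0.443, 0.896, -0.003], [0.896, -0.443, 0.002], [0.001, -0.004, -1.0]]
force: [0.6, 0.0, 0.7]
opening: 0.01
grasp_force: 0.0
```

```bash
python3 - <<'E'
from h import *
import cv2
c=capture("scene")[:,:,::-1][170:280,180:340]
cv2.imwrite("pics/s3.png",cv2.resize(c,(800,550),interpolation=cv2.INTER_CUBIC))
E
```

```text
(no output)
```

View pics/s3.png

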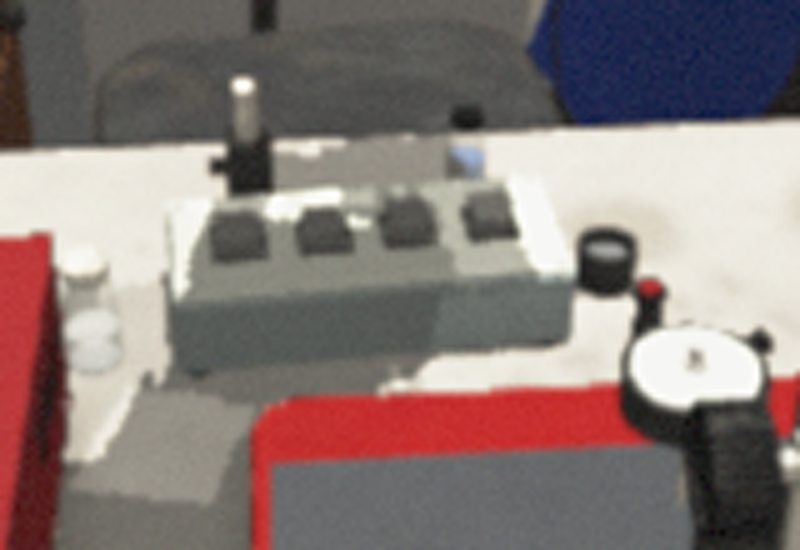

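K4, at about (488,215), now stands as tall as the others, and the loose things haven't moved.

```bash
python3 -c "from rig import *; print(hand_in())"
```

```text
the job is handed in; nothing more can be done
None
```

The latched key was the one at the -y end of the row. I pressed it to its stop (about 11.6 N), its latch let go and it rose level with the others, and I handed the job in at about 10.4 s; no verdict came back.

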